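# Check a paint bottle in at the code reader

### The job

Take the necked paint bottle out of the caddy and put it in the code reader, standing upright on the tray between the rails and under the clear hood, with its label squarely facing the reader's window. Press the bottle against the sliding stop plate until the plate is fully in, giving it a firm push of about 10 N there without ramming it, then let go and leave it so. Leave the other things on the table where they are.

Things in the scene. Friction and masses are not known exactly. Their poses are not given: they have to be found in the camera images.
- bottle_mid (a point): Necked paint bottle: round blue body 54 mm across, 70 mm high, cone shoulder to 79 mm, round white cap 34 mm across from 78 to 108 mm. About 0.2 kg. This point: on the axis, 55 mm above the underside. z up; x points out through the middle of the pale paper label (35 x 46 mm). It starts in one of the caddy's three cells, beside two flat-capped jars, label turned well away from the reader's x.
- bottle_label (a point): Middle of the bottle's label, on the body's surface: 27 mm out from the axis, 36 mm above the underside. A black rib on top of the cap (4 mm high, to 112 mm) runs from the cap's centre to its rim on the label's side, so it shows from above where the label faces.
- reader: Code reader, fixed. Origin: at table level, under the bottle's axis when fully home. x runs level from its open end into the reader, z up. Tray top 5 mm above the table, x = -165 to +45 mm, 120 mm wide. Two rails on it, tops 17 mm above the table, 63 mm apart inside, x = -60 to +35 mm, flared to x = -84 mm. Label right when the bottle's x points along this x.
- stop_plate: Sliding steel stop plate low in the reader's block, 36 mm wide, 10 to 36 mm above the table. Origin: the middle of its front face, 23 mm above the table. It slides along the reader's x: front face at x = +17 mm (reader frame) when fully out, +27 mm when fully in, where it meets a hard stop. Moving it takes about 2 N; it has no spring and stays where it is pushed. It starts out or nearly so.
- caddy: Plywood caddy, fixed: 80 x 220 x 60 mm outside, origin at the centre of its underside, floor 4 mm thick. Two dividers make three cells in a row along its y, centres 72 mm apart; walls 60 mm high leave the bottle about 7 mm all round, so only its cap and shoulder can be taken there.
- jar_a_mid (a point): Bystander in another cell of the caddy: a flat-capped jar 55 mm in diameter and 66 mm high; its middle.
- jar_b_mid (a point): Bystander in another cell of the caddy: a flat-capped jar 55 mm in diameter and 60 mm high; its middle.
- mug: Bystander: mug, 72 mm in diameter, 85 mm high, handle to its +y; origin at the centre of its underside.
- tumbler: Bystander: drinking glass, 72 mm in diameter, 120 mm high; origin at the centre of its underside.
- brush: Bystander: paint brush lying on the table, 190 mm long along its x; origin at its underside.
- palette: Bystander: round white mixing plate, 150 mm in diameter, 18 mm high; origin at the centre of its underside.
- reader_hood (a point): Middle of the lower front edge of the reader's hood, a clear solid visor 120 mm wide that overhangs from the block to x = -30 mm (reader frame), 150 to 190 mm above the table. A gripper pointing straight down cannot pass it with the bottle; below it, the sides and the open end are free. Same axes as the reader.
- reader_window (a point): Middle of the reader's dark window (70 mm wide, 60 mm high, centre 72 mm above the table) on the face of its grey block (120 mm wide, 190 mm high, face at x = +45 mm in the reader frame). It looks along the reader's -x, to the open end. Same axes as the reader.
Mind the look-alikes: they are no part of the job. What is shaped like the part that bears bottle_mid but green or pink is not meant.

How it is judged:
On the way:
1. the bottle, label facing the window, is pressed against the fully-in stop plate with more than 5 N (contact force between bottle and stop_plate above 5 N and x of stop_plate in the frame of reader above 0.0245 m and x of bottle_label in the frame of reader above 0.015 m), for 0.1 s.
At the end, for the whole second after the job is handed in: The bottle stands upright (within 0.08 rad) and still on the reader's tray, its axis within 5 mm of fully home along the reader's x and within 8 mm of the middle between the rails, its label facing the window within 0.25 rad (14 degrees), and the stop plate is within 2.5 mm of fully in (angle between bottle_mid's own z axis and vertical below 0.08 rad and x of bottle_mid in the frame of reader between -0.005 and 0.006 m and y of bottle_mid in the frame of reader between -0.008 and 0.008 m and z of bottle_mid in the frame of reader below 0.065 m and angle between the x axis of bottle_mid and the x axis of reader, either way round below 0.25 rad and x of bottle_label in the frame of reader above 0.015 m and x of stop_plate in the frame of reader above 0.0245 m and linear speed of bottle below 0.01 m/s); the robot touches nothing.
It fails at once if the bottle is rammed against the stop plate with more than 35 N (contact force between bottle and stop_plate above 35 N).
It fails at once if a bystander is moved by more than 30 mm (distance of any of jar_a_mid, jar_b_mid, mug, tumbler, brush, palette from where it was at the start of the episode above 0.03 m).
It also fails if it takes over 64 s, if anything falls off the work surface, if the arm or the gripper's body presses on something with over 40 N, if the wrist force passes 120 N, or if a joint passes its speed limit or range.

### The arm

A 6-joint arm with a two-finger parallel gripper is mounted at the origin on the work surface. World frame = base frame: x ahead of the robot, y to its left, z up, the work surface at z = 0. Lengths are in m, angles in rad, forces in N, time in s.
With the tool pointing down it reaches from about 0.25 to 0.725 m from the base axis. Payload 4 kg.
Tool frame: the origin (TCP) lies midway between the tips of the shut fingers; the grasp point (between the pads) lies 19 mm behind it (robot.grip_depth is the distance from the TCP to the grasp point, in m); z points along the fingers, y is the line along which they close (so a half turn about z gives the same grasp; the last joint's range is limited). The gripper opens to 85 mm and grips with 20 to 120 N. Pads are 22 mm wide; open, the fingers measure 114 mm over their backs; the gripper's body (76 mm by 85 mm) begins 54 mm behind the grasp point. The pads swing forward as they close: fully open they stand 13 mm farther back than shut.
Start: joints at [1.206, 0.241, 0.005, 1.335, 0, 1.571], TCP at [0.178, 0.467, 0.231] pointing down, gripper open.
Joint ranges: [-2.72, 2.72], [-1.05, 1.87], [-1.09, 1.28], [-1.99, 2.15], [-1.42, 1.44], [-3.14, 3.14]. Speed limits (rad/s): [2.79, 2.79, 3.14, 3.14, 3.14, 3.14].

### API

Orientations are given as a unit quaternion [w, x, y, z].
In Python, from workcell import robot gives the robot as it stands. The module is installed in compiled form; this text tells all that it offers.
- The arm moves only by the tool play_rows, never from a script. Its argument "commands" is one flat list of numbers, 7 for each row, row after row: the shift along the tool's x, y, z in mm, then the turn, a rotation vector about the tool's x, y, z in degrees, then the closure, from -1 (fully open) to 1 (shut). A call has 1 to 12 rows; each row shifts and turns the commanded pose from where the row before left it, along the tool's axes as they then stand; what a row does not reach is not made up. A row lasts 1/10 s, in which the tool goes at most 50 mm and 8.59 degrees, less where a joint would pass 70% of its speed; a pose out of reach is approached as far as the arm can. A call with a gripper value outside its range is refused whole. The fingers move at their own pace and stop on an object; the grip force is fixed at half the most. Time passes only in rows, so rows that do not move let the fingers close. It gives the time, the measured TCP pose, the force, the opening and the grip force at its end, in the units of the state.
- robot.read_state(): the state, without advancing time (a new reading comes with each control period).
- robot.get_image(name): name is "scene" or "top"; returns the picture (480x640x3 uint8, blue, green, red); there is no depth.
- robot.camera_info(name): a dict with "vfov" (degrees; the focal length in pixels is half the picture's height over the tangent of half this angle, whatever the lens; pixels are square), "cx", "cy" (the principal point, pixels), "k1" (the pictures are not rectified: a ray, as slopes to the right and down, at radius r is drawn at 1 + k1 r^2 times it, then the intrinsics apply), "R" (3x3) and "t" (3): a world point X has camera coordinates R X + t. Camera axes: x right, y down, z forward; pixel columns grow to the right and rows downward; lengths in m; the calibration is good to about 2 mm. A picture is of the moment at which its call begins. camera_info takes no time and is no camera call.
- robot.sign_off(): hands the job in; it is judged then, once.
The state is a dict: "time_s": time; "qpos": joint angles; "qd": joint speeds; "effort": joint torques, N m; "tcp_pos": TCP position; "tool_rot": TCP orientation; "wrist_force": force on the tool from outside, world axes, zero at the start; "moment": the same for the moment, N m; "width": finger opening in m; "grip_force": force on a finger pad.
Only numpy, scipy, OpenCV 4.12 (cv2) and the standard library are available. Lean on these libraries where they do the work, as an engineer would, in place of code of your own. Each camera call takes 0.05 s, during which the arm holds its last target. There are 200 camera calls.

## Working session

There is one attempt and no reset: what is moved stays moved. The work goes in short steps, Python scripts to look and compute and a tool call to move; the robot and the scene stay as the last step left them, time stands still between calls to the robot, and variables do not carry over. Pictures are saved under pics/ and viewed, at most 10 in all, crops included, and the job is handed in when it is done.

Besides the shell and the picture viewer there is one more tool, called after "Emit:" as a command line: name --argument value ..., lists and objects as JSON in quotes. play_rows: Moves the arm, as the interface text tells. Its arguments: {"type":"object","properties":{"commands":{"type":"array","items":{"type":"number"}}},"required":["commands"]}

```bash
mkdir -p pics; cat > h.py <<'E'
import numpy as np, cv2
from workcell import robot
def cam(n):
    c=robot.camera_info(n); f=240/np.tan(np.radians(c["vfov"])/2)
    return f,c["cx"],c["cy"],c["k1"],np.array(c["R"]),np.array(c["t"])
def at(n,u,v,z):
    "world point of pixel on plane z"
    f,cx,cy,k,R,t=cam(n); d=np.array([(u-cx)/f,(v-cy)/f]); s=d.copy()
    for _ in range(20): s=d/(1+k*(s@s))
    o=-R.T@t; r=R.T@np.array([s[0],s[1],1]); return o+r*(z-o[2])/r[2]
def px(n,X):
    f,cx,cy,k,R,t=cam(n); p=R@np.array(X)+t; s=p[:2]/p[2]; s=s*(1+k*(s@s)); return np.array([cx+f*s[0],cy+f*s[1]])
E
python3 - <<'E'
from h import *
for n in("top","scene"):
    cv2.imwrite(f"pics/{n}0.png",robot.get_image(n)); c=cam(n); print(n,c[0],c[3],-c[4].T@c[5])
print(robot.read_state())
E
```

```text
top 509.46060027202236 0.027730412515185123 [ 0.35316184 -0.03078268  1.22416807]
scene 473.90217491023697 -0.11601607170843818 [ 1.00847165 -0.75085433  0.68435886]
{'time_s': 0.1, 'qpos': array([1.20599151e+00, 2.41345445e-01, 3.86792764e-03, 1.33518529e+00,
       1.54513587e-05, 1.57079869e+00]), 'qd': array([ 0.00013703, -0.0011504 ,  0.00200705,  0.00103488,  0.0001675 ,
       -0.00034735]), 'effort': array([-5.89590873e-04, -3.73138797e+01,  2.53010362e+01,  1.08473108e-02,
       -6.44305464e-05,  1.45624057e-06]), 'tcp_pos': array([0.17818093, 0.46657946, 0.23050149]), 'tool_rot': array([-1.76879689e-04,  1.81393738e-01,  9.83410108e-01, -9.16359134e-04]), 'wrist_force': array([-0.16228421,  0.11769809, -0.82030228]), 'moment': array([ 0.00798998,  0.01590964, -0.01718301]), 'grip_force': 0.0, 'width': 0.08528475902623218}
```

View pics/top0.png

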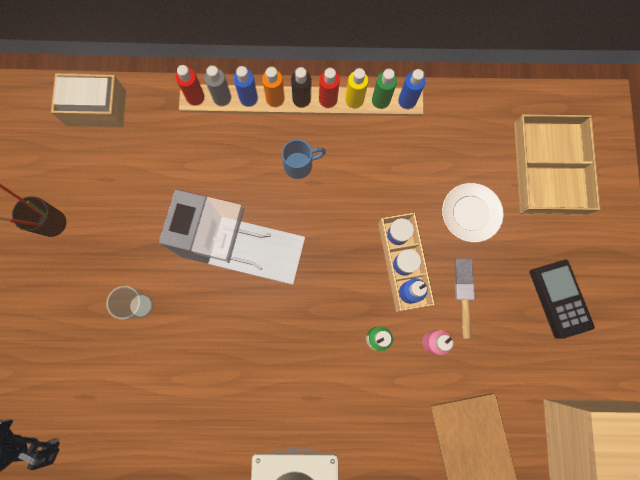

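View pics/scene0.png

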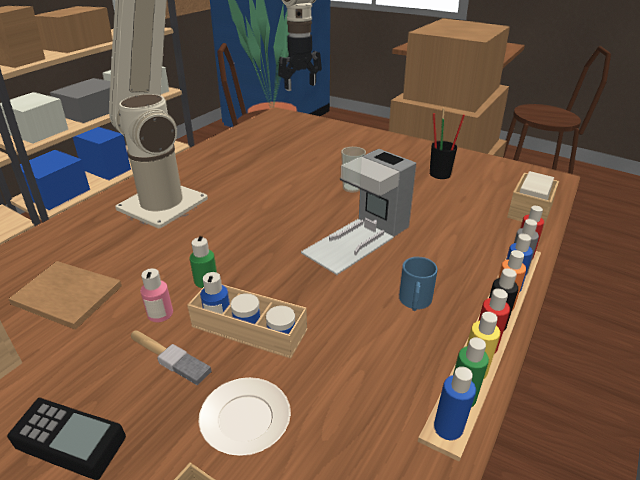

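The top view (up = world +x, left = +y) shows the bottle in the caddy's near cell at about (414,291) with its cap at about (419,290). The reader's block is at about (200,225) and its tray's open end at about (300,255). Next I'll enlarge both areas.

```bash
python3 - <<'E'
from h import *
t=cv2.imread("pics/top0.png")
a=cv2.resize(t[205:320,370:445],None,fx=5,fy=5,interpolation=cv2.INTER_CUBIC)
b=cv2.resize(t[180:295,155:310],None,fx=5,fy=5,interpolation=cv2.INTER_CUBIC)
cv2.imwrite("pics/a.png",a);cv2.imwrite("pics/b.png",b)
E
```

```text
(no output)
```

View pics/a.png

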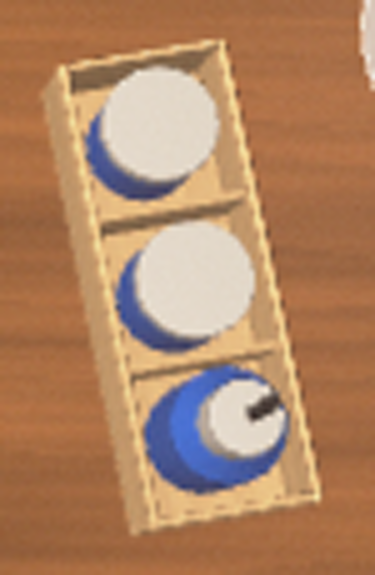

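View pics/b.png

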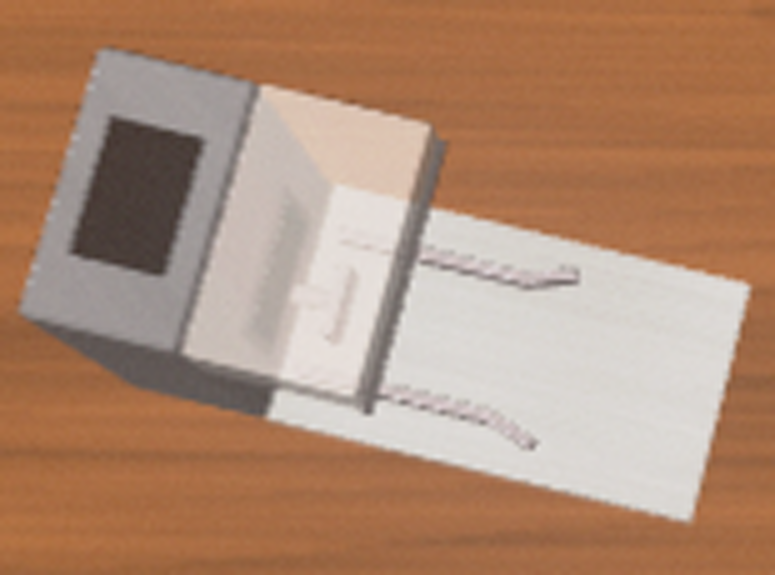

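Enlarged top view:
- **Bottle:** the cap's top is centred at about crop (247,417), and the rib points right and slightly up to about (282,401).
- **Reader:** the tray's open corners are at about (750,287) and (691,521). The block's face edge on top runs from (258,85) to (180,352).

```bash
python3 - <<'E'
from h import *
A=lambda u,v,z:at("top",370+(u+.5)/5-.5,205+(v+.5)/5-.5,z)
B=lambda u,v,z:at("top",155+(u+.5)/5-.5,180+(v+.5)/5-.5,z)
c=A(247,417,.112); r0=A(250,413,.116); r1=A(282,401,.116); print("cap",c, "rib yaw",np.degrees(np.arctan2(*(r1-r0)[1::-1])), np.degrees(np.arctan2(*(r1-c)[1::-1])))
print("caddy", [A(*p,.06).round(4) for p in((65,66),(223,42),(320,500),(135,532))])
# reader fit: (pixel,z)->reader coordinates
P=[((750,287),.005,(-.165,-.06)),((691,521),.005,(-.165,.06)),((265,419),.005,(.045,.06)),((258,85),.19,(.045,-.06)),((180,352),.19,(.045,.06)),((435,125),.19,(-.03,-.06)),((362,400),.19,(-.03,.06))]
W=np.array([B(*p,z)[:2] for p,z,_ in P]); L=np.array([l for *_,l in P])
# y sign: reader x -> +y world; z up => reader y = -x world
L[:,1]*=-1 if False else 1
from scipy.optimize import least_squares
for s in(1,-1):
  M=L*[1,s]
  f=lambda q:(M@np.array([[np.cos(q[2]),np.sin(q[2])],[-np.sin(q[2]),np.cos(q[2])]])+q[:2]-W).ravel()
  o=least_squares(f,[.4,.1,1.3]); print(s,o.x,np.degrees(o.x[2]),(o.fun*1e3).round(1))
E
```

```text
cap [ 0.46042774 -0.26876843  0.112     ] rib yaw -68.9198401004612 -64.98931398754993
caddy [array([ 0.6291, -0.1986,  0.06  ]), array([ 0.6418, -0.2732,  0.06  ]), array([ 0.4282, -0.3121,  0.06  ]), array([ 0.4126, -0.2277,  0.06  ])]
1 [0.57103485 0.15795134 1.34388071] 76.99869261357291 [ 1.2 -0.8 -1.2 -0.1 -0.4 -1.2  1.5 -0.9 -1.8  0.2  0.7  0.5  0.1  2.3]
-1 [0.54242029 0.15980936 1.66802868] 95.57100372035629 [ -92.5    5.3  141.5   -9.4   74.7   -6.1 -159.8    9.6   73.2   -4.6
 -136.5    9.4   99.4   -4.2]
```

```bash
cat >> h.py <<'E'
from scipy.spatial.transform import Rotation as Rot
RO=np.array([.571,.158,0]); RY=77.0
def rd(x,y,z):
    c,s=np.cos(np.radians(RY)),np.sin(np.radians(RY)); return RO+[c*x-s*y,s*x+c*y,z]
def tool(yaw_y,tilt=0):
    "down tool with y at azimuth yaw_y (deg), then tilted about own y"
    r=np.radians(yaw_y); y=np.array([np.cos(r),np.sin(r),0]); z=np.array([0,0,-1.]); x=np.cross(y,z)
    return Rot.from_matrix(np.c_[x,y,z])*Rot.from_rotvec([0,-np.radians(tilt),0])
def go(pos,R=None):
    s=robot.read_state(); q=s["tool_rot"]; C=Rot.from_quat([*q[1:],q[0]])
    print("shift mm in tool now",(C.inv().apply(pos-s["tcp_pos"])*1e3).round(1))
    if R is not None: print("turn deg",np.degrees((C.inv()*R).as_rotvec()).round(2),"shift after turn",(R.inv().apply(pos-s["tcp_pos"])*1e3).round(1))
    print("q deg",np.degrees(s["qpos"]).round(1),"F",s["wrist_force"].round(1),"t",s["time_s"])
E
python3 -c "
from h import *
go(np.array([.46,-.269,.231]),tool(23))"
```

```text
shift mm in tool now [-525.7 -586.6    0.6]
turn deg [-1.00e-01  4.00e-02  4.61e+01] shift after turn [-7.872e+02 -2.800e+01 -5.000e-01]
q deg [69.1 13.8  0.2 76.5  0.  90. ] F [-0.2  0.1 -0.8] t 0.1
```

Emit:
play_rows --commands '[0, 0, 0, 0, 0, 8, -1, 0, 0, 0, 0, 0, 8, -1, 0, 0, 0, 0, 0, 8, -1, 0, 0, 0, 0, 0, 8, -1, 0, 0, 0, 0, 0, 8, -1, 0, 0, 0, 0, 0, 6, -1]'

```text
time_s: 0.7
tcp_pos: [0.1782, 0.4667, 0.2307]
tool_rot: [0.0, 0.553, 0.833, -0.001]
wrist_force: [0.4, -0.1, -0.3]
width: 0.0848
grip_force: 0.0
```

```bash
python3 -c "
from h import *
go(np.array([.46,-.269,.231]),tool(23))"
```

```text
shift mm in tool now [-7.874e+02 -2.560e+01  5.000e-01]
turn deg [-0.05  0.05 -0.18] shift after turn [-7.873e+02 -2.810e+01 -3.000e-01]
q deg [ 69.1  13.8   0.2  76.5   0.  136.3] F [ 0.4 -0.1 -0.3] t 0.7
```

Emit:
play_rows --commands '[-46, -1.6, 0, 0, 0, 0, -1, -46, -1.6, 0, 0, 0, 0, -1, -46, -1.6, 0, 0, 0, 0, -1, -46, -1.6, 0, 0, 0, 0, -1, -46, -1.6, 0, 0, 0, 0, -1, -46, -1.6, 0, 0, 0, 0, -1, -46, -1.6, 0, 0, 0, 0, -1, -46, -1.6, 0, 0, 0, 0, -1, -46, -1.6, 0, 0, 0, 0, -1, -46, -1.6, 0, 0, 0, 0, -1, -46, -1.6, 0, 0, 0, 0, -1, -46, -1.6, 0, 0, 0, 0, -1]'

```text
time_s: 1.9
tcp_pos: [0.3773, -0.0501, 0.2312]
tool_rot: [-0.0, 0.551, 0.834, 0.0]
wrist_force: [1.3, 2.2, -0.4]
width: 0.0853
grip_force: 0.0
```

Emit:
play_rows --commands '[-46, -1.6, 0, 0, 0, 0, -1, -46, -1.6, 0, 0, 0, 0, -1, -46, -1.6, 0, 0, 0, 0, -1, -46, -1.6, 0, 0, 0, 0, -1, -46, -1.6, 0, 0, 0, 0, -1, 0, 0, 0, 0, 0, 0, -1]'

```text
time_s: 2.5
tcp_pos: [0.4612, -0.2675, 0.2293]
tool_rot: [-0.0, 0.553, 0.833, -0.001]
wrist_force: [0.6, 2.2, 0.0]
width: 0.086
grip_force: 0.0
```

```bash
python3 -c "
from h import *
go(np.array([.46,-.269,.083]),tool(23))
im=robot.get_image('scene'); cv2.imwrite('pics/s1.png',cv2.resize(im[190:350,120:320],None,fx=4,fy=4-.25))
print(px('scene',[.4604,-.2688,.112]))"
```

```text
shift mm in tool now [ -0.9  -1.5 146.3]
turn deg [-0.07  0.02 -0.2 ] shift after turn [ -0.9  -1.7 146.3]
q deg [-30.1  17.6   5.2  77.6  -0.1  37.1] F [0.6 2.2 0. ] t 2.5
[209.99147339 277.23552688]
```

View pics/s1.png

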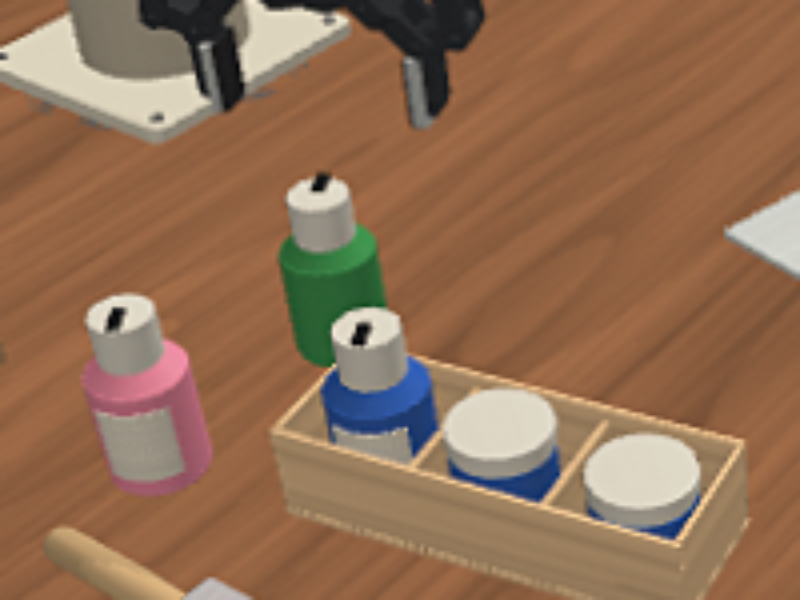

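The scene crop shows the bottle's cap top at about (368,328), within 2 px of the prediction. The label seems to face the camera more than my yaw estimate implies, so I'll refine the yaw from the rib's pixels in both views.

```bash
python3 - <<'E'
from h import *
def rib(n,im,c):
    # model fit: render rib top/cap centre -> weighted darkness points on z=.116
    u,v=px(n,[*c,.114]); u,v=int(u),int(v)
    g=im[v-8:v+9,u-8:u+9].astype(float).max(2)
    w=np.clip(140-g,0,None)
    P=np.array([at(n,u-8+j,v-8+i,.115)[:2] for i in range(17) for j in range(17)]); w=w.ravel()
    k=np.hypot(*(P-c).T)<.022; P,w=P[k],w[k]
    m=(P*w[:,None]).sum(0)/w.sum(); C=np.cov(P.T,aweights=w); e,V=np.linalg.eigh(C); d=V[:,1]
    print(n,"rib mid",m,"axis az",np.degrees(np.arctan2(d[1],d[0])),"eig mm",np.sqrt(e)*1e3,"from c",np.degrees(np.arctan2(*(m-c)[::-1])),np.hypot(*(m-c)))
    cols=im[v-8:v+9,u-8:u+9].max(2); print(cols)
rib("top",cv2.imread("pics/top0.png"),np.array([.4604,-.2685]))
rib("scene",cv2.imread("pics/scene0.png"),np.array([.4604,-.2685]))
E
```

```text
top rib mid [ 0.4634614  -0.27646765] axis az -172.59066140891247 eig mm [4.28077957 5.10285756] from c -68.98177218622595 0.008535554785252772
[[183 172 172 171 173 167 158 156 160 141 199 188 197 195 190 198 200]
 [189 182 179 173 172 163 137 138 136 160 151 137 195 195 195 192 188]
 [187 185 177 173 148 206 219 219 220 217 181 148 142 195 197 191 198]
 [189 184 147 189 220 227 227 227 226 226 224 221 216 138 197 189 201]
 [191 169 189 223 228 227 228 228 225 227 227 226 222 136 140 190 200]
 [164 171 226 227 228 227 227 228 227 228 224 157 123  89  91 193 197]
 [184 223 229 228 228 227 229 227 225 225 162  86  78  73  80 143 193]
 [189 231 229 228 228 228 227 224 163 119  90  75  71  80 134 130 191]
 [181 232 229 229 228 228 228 226 143  70  73  73  76 131 219 216 136]
 [185 230 228 229 229 228 227 226 177  78  76 134 217 218 226 225 122]
 [188 232 229 228 228 227 227 226 222 176 218 220 227 227 225 191 125]
 [186 220 229 228 229 229 228 228 228 225 227 227 226 226 225 177 125]
 [180 187 229 229 228 228 227 227 227 227 226 226 226 227 227 155 128]
 [178 182 220 229 229 228 228 228
[... 903 characters left out ...]
 86 184 227 229 223 229 232 192 192 198 228 222 221 221 222]
 [ 92  86 175 233 227 222 224 221 100  67  67 126 236 224 221 220 221]
 [ 91  82 244 230 221 221 229 230   8   9   2  76 199 226 221 220 221]
 [ 90 108 250 225 220 222 229 187   6  18  18 115 231 224 221 221 223]
 [ 91  83 242 226 222 227 232  83  12  16  72 188 233 222 222 223 227]
 [ 93  80 192 237 226 228 172  12  18  13 100 239 229 224 225 225 198]
 [ 93  87 139 162 231 240 168   0   0   4 110 244 232 225 200 190 137]
 [ 94  91 111 133 143 174 205 152 174 127 213 201 189 149 139 140 129]
 [ 95  93 102 139 136 142 147 149 155 148 156 146 147 138 136 135 134]
 [ 95  93  95 142 140 143 143 148 148 148 147 145 145 142 140 136 135]]
```

```bash
python3 - <<'E'
from h import *
from scipy.optimize import minimize
def rend(n,q,w,o):
    c=q[:2]; d=np.array([np.cos(q[2]),np.sin(q[2])]); e=np.array([-d[1],d[0]])
    pts=[px(n,[*(c+d*a+e*b),z]) for a in(0,.017) for b in(-w/2,w/2) for z in(.112,.116)]
    h=cv2.convexHull((np.array(pts)-o).astype(np.float32))
    m=np.zeros((17*8,17*8),np.uint8); cv2.fillPoly(m,[np.round((h+.5)*8*16-8).astype(np.int32)],255,shift=4)
    return cv2.resize(m,(17,17),interpolation=cv2.INTER_AREA)/255.
for n in("top","scene"):
    im=cv2.imread(f"pics/{n}0.png").max(2).astype(float); u,v=map(int,px(n,[.4604,-.2685,.114])); o=np.array([u-8,v-8])
    g=im[v-8:v+9,u-8:u+9]; d0=73 if n=="top" else 10
    T=np.clip((226-g)/(226-d0),0,1); yy,xx=np.mgrid[:17,:17]
    K=(np.hypot(xx-9.5,yy-8.5)<6) if n=="top" else (xx>5)&(xx<13)&(yy>6)&(yy<14)
    if n=="top": K&=~((xx>=14)&(yy<5))&~((xx>=15))
    best=None
    for a in range(-100,-20,10):
      for w in(.004,.006):
        r=minimize(lambda p:(((rend(n,p[:3]*[.001,.001,.1],p[3]*.001,o)-T)*K)**2).sum(),[460.4,-268.5,np.radians(a)*10,w*1e3],method="Nelder-Mead",options=dict(initial_simplex=None,maxiter=250))
        if best is None or r.fun<best.fun: best=r
    print(n,best.x[:2],"yaw",np.degrees(best.x[2]*.1),"w",best.x[3],best.fun)
E
```

```text
Traceback (most recent call last):
  File "h.py", line 12, in px
    f,cx,cy,k,R,t=cam(n); p=R@np.array(X)+t; s=p[:2]/p[2]; s=s*(1+k*(s@s)); return np.array([cx+f*s[0],cy+f*s[1]])
                  ~~~^^^
  File "h.py", line 4, in cam
    c=robot.camera_info(n); f=240/np.tan(np.radians(c["vfov"])/2)
ValueError: time passes only in moves, steps and waits
```

```bash
sed -i 's/^def cam(n):/import functools\n@functools.cache\ndef cam(n):/' h.py; cat > fit.py <<'E'
from h import *
from scipy.optimize import minimize
def rend(n,q,w,o):
    c=q[:2]; d=np.array([np.cos(q[2]),np.sin(q[2])]); e=np.array([-d[1],d[0]])
    pts=[px(n,[*(c+d*a+e*b),z]) for a in(0,.017) for b in(-w/2,w/2) for z in(.112,.116)]
    h=cv2.convexHull((np.array(pts)-o).astype(np.float32))
    m=np.zeros((17*8,17*8),np.uint8); cv2.fillPoly(m,[np.round((h+.5)*8*16-8).astype(np.int32)],255,shift=4)
    return cv2.resize(m,(17,17),interpolation=cv2.INTER_AREA)/255.
for n in("top","scene"):
    im=cv2.imread(f"pics/{n}0.png").max(2).astype(float); u,v=map(int,px(n,[.4604,-.2685,.114])); o=np.array([u-8,v-8])
    g=im[v-8:v+9,u-8:u+9]; d0=73 if n=="top" else 10
    T=np.clip((226-g)/(226-d0),0,1); yy,xx=np.mgrid[:17,:17]
    K=(np.hypot(xx-9.5,yy-8.5)<6) if n=="top" else (xx>5)&(xx<13)&(yy>6)&(yy<14)
    if n=="top": K&=~((xx>=14)&(yy<5))&~((xx>=15))
    best=None
    for a in range(-100,-20,10):
        r=minimize(lambda p:(((rend(n,p[:3]*[.001,.001,.1],p[3]*.001,o)-T)*K)**2).sum(),[460.4,-268.5,np.radians(a)*10,5],method="Nelder-Mead",options=dict(maxiter=250))
        if best is None or r.fun<best.fun: best=r
    print(n,best.x[:2],"yaw",np.degrees(best.x[2]*.1),"w",best.x[3],best.fun)
E
python3 fit.py
```

```text
top [ 461.0090599  -269.75016153] yaw -57.7131259311548 w 5.516135073426794 0.9461677132726729
scene [ 461.32603865 -267.50301961] yaw -60.04460234774237 w 5.036403034254835 0.40311714452181263
```

Emit:
play_rows --commands '[0, 0, 0, 0, 0, -8.2, -1, -0.9, -0.6, 40, 0, 0, 0, -1, 0, 0, 40, 0, 0, 0, -1, 0, 0, 25, 0, 0, 0, -1, 0, 0, 20, 0, 0, 0, -1, 0, 0, 15, 0, 0, 0, -1, 0, 0, 6, 0, 0, 0, -1, 0, 0, 0, 0, 0, 0, -1]'

```text
time_s: 3.35
tcp_pos: [0.4592, -0.2626, 0.0847]
tool_rot: [-0.001, 0.49, 0.872, 0.0]
wrist_force: [0.1, -0.2, 0.4]
width: 0.0854
grip_force: 0.0
```

Emit:
play_rows --commands '[0, 0, 0, 0, 0, 0, 1, 0, 0, 0, 0, 0, 0, 1, 0, 0, 0, 0, 0, 0, 1, 0, 0, 0, 0, 0, 0, 1, 0, 0, 0, 0, 0, 0, 1, 0, 0, 0, 0, 0, 0, 1, 0, 0, 0, 0, 0, 0, 1, 0, 0, 0, 0, 0, 0, 1]'

```text
time_s: 4.15
tcp_pos: [0.4605, -0.2645, 0.0863]
tool_rot: [0.001, 0.49, 0.872, -0.0]
wrist_force: [-1.3, -0.3, 6.1]
width: 0.0325
grip_force: 59.5
```

Emit:
play_rows --commands '[0, 0, -10, 0, 0, 0, 1, 0, 0, -20, 0, 0, 0, 1, 0, 0, -30, 0, 0, 0, 1, 0, 0, -30, 0, 0, 0, 1, 0, 0, -30, 0, 0, 0, 1, 0, 0, 0, 0, 0, 0, 1, 0, 0, 0, 0, 0, 0, 1]'

```text
time_s: 4.85
tcp_pos: [0.4602, -0.264, 0.2056]
tool_rot: [0.0, 0.49, 0.872, 0.0]
wrist_force: [-0.1, -0.3, -2.0]
width: 0.032
grip_force: 60.0
```

```bash
python3 - <<'E'
from h import *
go(rd(-.095,0,.205),tool(167))
im=robot.get_image('scene'); cv2.imwrite('pics/s2.png',cv2.resize(im[130:350,120:320],None,fx=2.5,fy=2.5))
E
```

```text
shift mm in tool now [235.  247.5   0.5]
turn deg [-3.000e-02  6.000e-02 -1.357e+02] shift after turn [-341.1  -13.     0.6]
q deg [-29.8  17.9   2.   74.    0.   28.9] F [-0.1 -0.3 -2. ] t 4.85
```

View pics/s2.png

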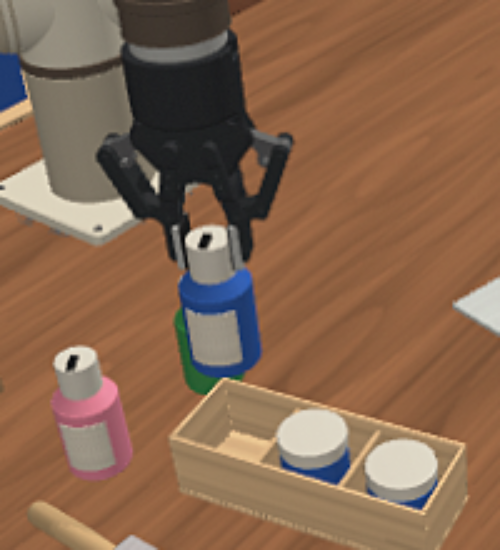

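The bottle is held upright with its label at about (215,338), clear of the caddy. Now I'll turn it and carry it to the tray.

Emit:
play_rows --commands '[0, 0, 0, 0, 0, -8.5, 1, 0, 0, 0, 0, 0, -8.5, 1, 0, 0, 0, 0, 0, -8.5, 1, 0, 0, 0, 0, 0, -8.5, 1, 0, 0, 0, 0, 0, -8.5, 1, 0, 0, 0, 0, 0, -8.5, 1, 0, 0, 0, 0, 0, -8.5, 1, 0, 0, 0, 0, 0, -8.5, 1, 0, 0, 0, 0, 0, -8.5, 1, 0, 0, 0, 0, 0, -8.5, 1, 0, 0, 0, 0, 0, -8.5, 1, 0, 0, 0, 0, 0, -8.5, 1]'

```text
time_s: 6.1
tcp_pos: [0.4589, -0.2632, 0.2029]
tool_rot: [-0.001, -0.372, 0.928, 0.002]
wrist_force: [0.1, -0.3, -1.9]
width: 0.0322
grip_force: 59.8
```

Emit:
play_rows --commands '[0, 0, 0, 0, 0, -8.5, 1, 0, 0, 0, 0, 0, -8.5, 1, 0, 0, 0, 0, 0, -8.5, 1, 0, 0, 0, 0, 0, -8.2, 1, -40, -1.5, 0, 0, 0, 0, 1, -40, -1.5, 0, 0, 0, 0, 1, -40, -1.5, 0, 0, 0, 0, 1, -40, -1.5, 0, 0, 0, 0, 1, -40, -1.5, 0, 0, 0, 0, 1, -40, -1.5, 0, 0, 0, 0, 1, -40, -1.5, 0, 0, 0, 0, 1, 0, 0, 0, 0, 0, 0, 1]'

```text
time_s: 7.3
tcp_pos: [0.533, 0.0111, 0.2029]
tool_rot: [-0.001, -0.625, 0.781, 0.002]
wrist_force: [-0.6, -0.4, -2.8]
width: 0.0318
grip_force: 59.9
```

```bash
python3 - <<'E'
from h import *
go(rd(-.095,0,.0875),tool(167))
E
```

```text
shift mm in tool now [-56.6  -4.8 115.5]
turn deg [0.23 0.06 0.37] shift after turn [-56.7  -4.  115.4]
q deg [  1.1  18.5   2.4  74.1   0.1 -76.3] F [-0.6 -0.4 -2.8] t 7.3
```

Emit:
play_rows --commands '[-28, -2.4, 0, 0, 0, 0, 1, -28, -2.4, 0, 0, 0, 0, 1, 0, 0, 40, 0, 0, 0, 1, 0, 0, 40, 0, 0, 0, 1, 0, 0, 20, 0, 0, 0, 1, 0, 0, 6, 0, 0, 0, 1, 0, 0, 3, 0, 0, 0, 1, 0, 0, 0, 0, 0, 0, 1, 0, 0, 0, 0, 0, 0, 1]'

```text
time_s: 8.2
tcp_pos: [0.5517, 0.0599, 0.0977]
tool_rot: [0.001, -0.622, 0.783, -0.001]
wrist_force: [-0.6, -0.0, -1.6]
width: 0.0321
grip_force: 60.0
```

Emit:
play_rows --commands '[0, 0, 2, 0, 0, 0, 1, 0, 0, 2, 0, 0, 0, 1, 0, 0, 0, 0, 0, 0, 1]'

```text
time_s: 8.5
tcp_pos: [0.5506, 0.06, 0.0924]
tool_rot: [0.0, -0.623, 0.783, -0.0]
wrist_force: [-0.6, 0.1, -2.0]
width: 0.0324
grip_force: 60.0
```

Emit:
play_rows --commands '[0, 0, 2, 0, 0, 0, 1, 0, 0, 1, 0, 0, 0, 1, 0, 0, 1, 0, 0, 0, 1, 0, 0, 0, 0, 0, 0, 1]'

```text
time_s: 8.9
tcp_pos: [0.5505, 0.06, 0.0881]
tool_rot: [-0.0, -0.623, 0.783, 0.0]
wrist_force: [0.2, 0.1, -1.3]
width: 0.0324
grip_force: 60.0
```

Emit:
play_rows --commands '[0, 0, 1, 0, 0, 0, 1, 0, 0, 0, 0, 0, 0, 1]'

```text
time_s: 9.1
tcp_pos: [0.5507, 0.06, 0.0874]
tool_rot: [0.0, -0.623, 0.783, -0.0]
wrist_force: [0.1, -0.5, -2.2]
width: 0.0321
grip_force: 60.2
```

Emit:
play_rows --commands '[0, 0, 1, 0, 0, 0, 1, 0, 0, 0, 0, 0, 0, 1]'

```text
time_s: 9.3
tcp_pos: [0.5509, 0.06, 0.0873]
tool_rot: [0.001, -0.622, 0.783, -0.0]
wrist_force: [-0.8, -0.6, 3.7]
width: 0.0323
grip_force: 60.7
```

Emit:
play_rows --commands '[0, 0, 1, 0, 0, 0, 1, 0, 0, 0, 0, 0, 0, 1]'

```text
time_s: 9.5
tcp_pos: [0.5511, 0.06, 0.0872]
tool_rot: [0.001, -0.623, 0.783, -0.0]
wrist_force: [-3.1, -0.6, 10.0]
width: 0.0326
grip_force: 61.3
```

Touchdown. I'll release and raise the gripper.

Emit:
play_rows --commands '[0, 0, -1, 0, 0, 0, 1, 0, 0, 0, 0, 0, 0, -1, 0, 0, 0, 0, 0, 0, -1, 0, 0, 0, 0, 0, 0, -1, 0, 0, 0, 0, 0, 0, -1, 0, 0, 0, 0, 0, 0, -1, 0, 0, 0, 0, 0, 0, -1, 0, 0, -40, 0, 0, 0, -1, 0, 0, -40, 0, 0, 0, -1, 0, 0, -40, 0, 0, 0, -1, 0, 0, 0, 0, 0, 0, -1]'

```text
time_s: 10.6
tcp_pos: [0.5543, 0.0604, 0.213]
tool_rot: [0.005, -0.623, 0.783, -0.003]
wrist_force: [0.0, 0.3, 1.4]
width: 0.0853
grip_force: 0.0
```

```bash
python3 - <<'E'
from h import *
go(rd(-.095,0,.2),tool(167))
im=robot.get_image('scene'); cv2.imwrite('pics/s3full.png',im); cv2.imwrite('pics/s3.png',cv2.resize(im[130:290,260:460],None,fx=4,fy=3.75))
E
```

```text
shift mm in tool now [-3.8  5.9 12.9]
turn deg [-0.67  0.23 -0.  ] shift after turn [-3.8  5.7 13. ]
q deg [  6.2  20.2   6.4  75.5  -0.  -70.8] F [0.  0.3 1.4] t 10.6
```

View pics/s3.png

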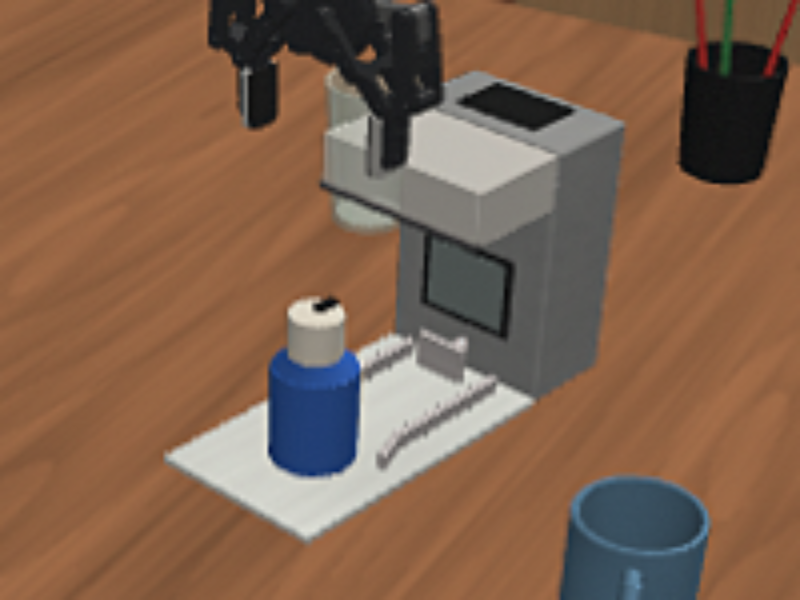

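The bottle stands on the tray outside the rails, its cap at about (316,314), with the rib pointing along the tray toward the window. I'll fit the cap and rib here too.

```bash
python3 - <<'E'
from h import *
from scipy.optimize import minimize
c0=at("scene",338.7,213.3,.113); print("cap by eye",c0, "reader frame", (Rot.from_euler('z',-RY,degrees=True).apply(c0-RO)*1e3).round(1))
def rend(n,q,w,o,N=21):
    c=q[:2]; d=np.array([np.cos(q[2]),np.sin(q[2])]); e=np.array([-d[1],d[0]])
    h=cv2.convexHull(np.array([px(n,[*(c+d*a+e*b),z])-o for a in(0,.017) for b in(-w/2,w/2) for z in(.113,.117)]).astype(np.float32))
    m=np.zeros((N*8,N*8),np.uint8); cv2.fillPoly(m,[np.round((h+.5)*128-8).astype(np.int32)],255,shift=4)
    return cv2.resize(m,(N,N),interpolation=cv2.INTER_AREA)/255.
im=cv2.imread("pics/s3full.png").max(2).astype(float); u,v=map(int,px("scene",c0)); o=np.array([u-10,v-10]); g=im[v-10:v+11,u-10:u+11]
print(g[3:12,6:20].astype(int))
T=np.clip((215-g)/205,0,1); T[T<.75*0]=0; yy,xx=np.mgrid[:21,:21]; 
K=(g<75)|(g>180); best=None
for a in range(40,120,10):
    r=minimize(lambda p:(((rend("scene",p[:3]*[.001,.001,.1],p[3]*.001,o)-T)*K)**2).sum(),[c0[0]*1e3,c0[1]*1e3,np.radians(a)*10,5],method="Nelder-Mead",options=dict(maxiter=250))
    if best is None or r.fun<best.fun: best=r
print(best.x[:2],"yaw",np.degrees(best.x[2]*.1),best.x[3],best.fun)
E
```

```text
cap by eye [0.55396547 0.06070045 0.113     ] reader frame [-98.6  -5.3 113. ]
[[148 148 147 144 141 140 139 135 136 139 141 147 150 154]
 [149 147 143 140 138 139 137 136 139 145 148 152 154 151]
 [145 140 137 134 133 134 136 144 121 140 157 155 150 146]
 [134 155 155 173 176 185 126 117  59  89 134 155 145 147]
 [191 203 206 228 185 179  80  23  21   8  53 150 147 147]
 [235 227 229 241  83   2  12   9   3  66 169 170 144 146]
 [224 221 224 236 111  15   0  72 169 183 246 217 136 145]
 [222 220 221 229 203 163 157 183 243 233 230 237 152 143]
 [224 222 221 224 229 234 235 231 228 226 227 233 161 141]]
[551.83400366  63.85762591] yaw 70.87182145907995 4.930750649543283 0.24760634552079336
```

```bash
python3 - <<'E'
from h import *
go(rd(-.160,-.003,.2),tool(167,60))
E
```

```text
shift mm in tool now [60.7  1.4  9.7]
turn deg [ -0.38 -59.86   0.22] shift after turn [ 38.9   1.3 -47.6]
q deg [  6.2  20.4   6.1  75.3  -0.  -70.8] F [0.  1.1 0.7] t 10.65
```

Emit:
play_rows --commands '[30, 2, 0, 0, 0, 0, -1, 30, 2, 0, 0, 0, 0, -1, 0, 0, 0, 0, -7.5, 0, -1, 0, 0, 0, 0, -7.5, 0, -1, 0, 0, 0, 0, -7.5, 0, -1, 0, 0, 0, 0, -7.5, 0, -1, 0, 0, 0, 0, -7.5, 0, -1, 0, 0, 0, 0, -7.5, 0, -1, 0, 0, 0, 0, -7.5, 0, -1, 0, 0, 0, 0, -7.5, 0, -1, 0, 0, 0, 0, 0, 0, -1, 0, 0, 0, 0, 0, 0, -1]'

```text
time_s: 11.85
tcp_pos: [0.5327, 0.0023, 0.2046]
tool_rot: [0.39, -0.538, 0.679, 0.312]
wrist_force: [-0.5, 0.1, 0.0]
width: 0.0852
grip_force: 0.0
```

```bash
python3 - <<'E'
from h import *
go(rd(-.156,-.003,.086),tool(167,60))
E
```

```text
shift mm in tool now [100.4  -5.7  63.2]
turn deg [ 0.07 -0.07 -0.21] shift after turn [100.5  -5.2  63.1]
q deg [ -28.2   30.8   -3.7   79.9   56.6 -118.3] F [-0.5  0.1  0. ] t 11.85
```

Emit:
play_rows --commands '[25, -1.5, 16, 0, 0, 0, -1, 25, -1.5, 16, 0, 0, 0, -1, 25, -1.5, 16, 0, 0, 0, -1, 25, -1, 15, 0, 0, 0, -1, 0, 0, 0, 0, 0, 0, -1, 0, 0, 0, 0, 0, 0, -1]'

```text
time_s: 12.45
tcp_pos: [0.5402, 0.0064, 0.0898]
tool_rot: [0.391, -0.54, 0.677, 0.311]
wrist_force: [0.7, 0.5, -0.2]
width: 0.0853
grip_force: 0.0
```

```bash
python3 - <<'E'
from h import *
go(rd(-.078,-.003,.041),tool(167,60))
E
```

```text
shift mm in tool now [ 3.9  1.  90.8]
turn deg [ 0.02 -0.05  0.14] shift after turn [ 4.   1.1 90.8]
q deg [ -27.4   39.6   -8.4   65.3   57.  -117.3] F [ 0.7  0.5 -0.2] t 12.45
```

Emit:
play_rows --commands '[1, 0.5, 20, 0, 0, 0, -1, 1, 0.5, 20, 0, 0, 0, -1, 1, 0, 20, 0, 0, 0, -1, 1, 0, 15, 0, 0, 0, -1, 0, 0, 10, 0, 0, 0, -1, 0, 0, 6, 0, 0, 0, -1, 0, 0, 0, 0, 0, 0, -1, 0, 0, 0, 0, 0, 0, -1]'

```text
time_s: 13.25
tcp_pos: [0.5567, 0.0804, 0.0405]
tool_rot: [0.392, -0.54, 0.677, 0.31]
wrist_force: [-0.3, 0.3, -0.2]
width: 0.0854
grip_force: 0.0
```

```bash
python3 - <<'E'
from h import *
go(rd(-.078,-.003,.041),tool(167,60))
im=robot.get_image('scene'); cv2.imwrite('pics/s4.png',cv2.resize(im[130:290,260:460],None,fx=4,fy=3.75))
E
```

```text
shift mm in tool now [-0.8  0.5  0.5]
turn deg [-0.06 -0.02  0.12] shift after turn [-0.8  0.5  0.5]
q deg [ -19.4   40.9  -15.5   44.5   59.4 -102.7] F [-0.3  0.3 -0.2] t 13.25
```

View pics/s4.png

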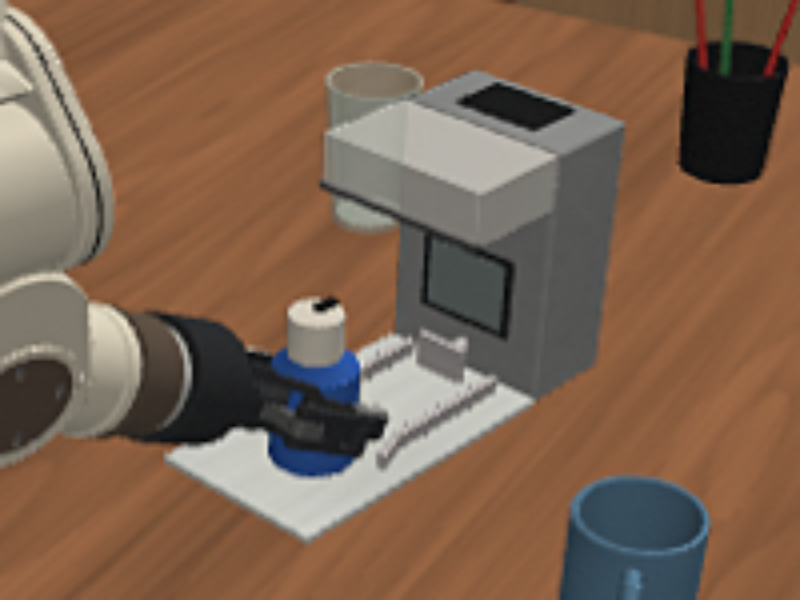

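The fingers straddle the lower body at about (330,425), and the bottle hasn't moved. I'll close on it.

Emit:
play_rows --commands '[0, 0, 0, 0, 0, 0, 1, 0, 0, 0, 0, 0, 0, 1, 0, 0, 0, 0, 0, 0, 1, 0, 0, 0, 0, 0, 0, 1, 0, 0, 0, 0, 0, 0, 1, 0, 0, 0, 0, 0, 0, 1]'

```text
time_s: 13.9
tcp_pos: [0.5563, 0.0803, 0.0397]
tool_rot: [0.392, -0.539, 0.678, 0.311]
wrist_force: [-1.3, -4.4, 5.6]
width: 0.0522
grip_force: 62.6
```

```bash
python3 - <<'E'
from h import *
go(rd(.019,0,.041),tool(167,60))
s=robot.read_state(); print(s["width"],s["grip_force"])
E
```

```text
shift mm in tool now [-50.1   3.2  84.2]
turn deg [-0.06  0.02  0.02] shift after turn [-50.1   3.2  84.2]
q deg [ -19.5   41.   -15.5   44.4   59.4 -102.7] F [-1.3 -4.4  5.6] t 13.9
0.05218597281009512 62.63560652732849
```

Emit:
play_rows --commands '[-1.3, 0, -0.8, 0, 0, 0, 1, 0, 0, 0, 0, 0, 0, 1, 0, 1, 0, -2.6, 0, -1.5, 1, -7.5, 1, 13, 0, 0, 0, 1, -7.5, 1, 13, 0, 0, 0, 1, -7.5, 1, 13, 0, 0, 0, 1, -7.5, 0, 13, 0, 0, 0, 1, -5, 0, 8.7, 0, 0, 0, 1, 0, 0, 0, 0, 0, 0, 1, 0, 0, 0, 0, 0, 0, 1]'

```text
time_s: 14.9
tcp_pos: [0.5646, 0.1506, 0.0406]
tool_rot: [0.383, -0.557, 0.663, 0.321]
wrist_force: [4.6, 2.3, -3.7]
width: 0.0527
grip_force: 63.3
```

```bash
python3 - <<'E'
from h import *
go(rd(.019,0,.042),tool(170,60))
im=robot.get_image('scene'); cv2.imwrite('pics/s5full.png',im); cv2.imwrite('pics/s5.png',cv2.resize(im[150:270,310:460],None,fx=5,fy=5))
E
```

```text
shift mm in tool now [-14.9  -6.1  23. ]
turn deg [ 0.01 -0.01  0.1 ] shift after turn [-14.9  -6.1  23. ]
q deg [-11.8  40.  -17.2  35.9  59.9 -93.7] F [ 4.6  2.3 -3.7] t 14.9
```

View pics/s5.png

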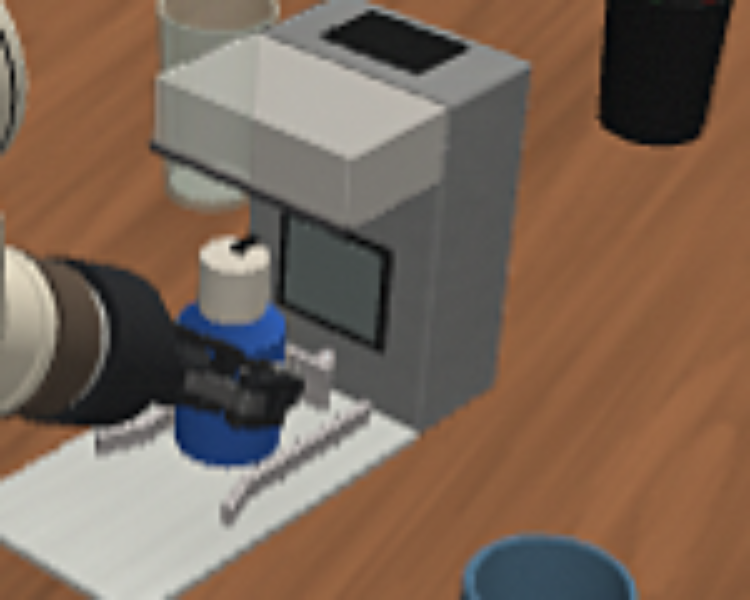

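The bottle is between the rails but close to the left (+y) one, and the +x wrist force suggests it is touching. I'll shift it back to the centre.

Emit:
play_rows --commands '[0, -2, 0, 0, 0, 0, 1, 0, -1.5, 0, 0, 0, 0, 1, 0, 0, 0, 0, 0, 0, 1, 0, 0, 0, 0, 0, 0, 1]'

```text
time_s: 15.35
tcp_pos: [0.5671, 0.1496, 0.0405]
tool_rot: [0.383, -0.556, 0.664, 0.322]
wrist_force: [-0.3, 0.5, -1.8]
width: 0.0526
grip_force: 63.3
```

```bash
python3 - <<'E'
from h import *
go(rd(.019,0.001,.042),tool(170,60))
im=robot.get_image('scene'); cv2.imwrite('pics/s6full.png',im)
from scipy.optimize import minimize
def rend(n,q,w,o,N=21):
    c=q[:2]; d=np.array([np.cos(q[2]),np.sin(q[2])]); e=np.array([-d[1],d[0]])
    h=cv2.convexHull(np.array([px(n,[*(c+d*a+e*b),z])-o for a in(0,.017) for b in(-w/2,w/2) for z in(.114,.118)]).astype(np.float32))
    m=np.zeros((N*8,N*8),np.uint8); cv2.fillPoly(m,[np.round((h+.5)*128-8).astype(np.int32)],255,shift=4)
    return cv2.resize(m,(N,N),interpolation=cv2.INTER_AREA)/255.
c0=rd(-.027,0,.114); u,v=map(int,px("scene",c0)); o=np.array([u-10,v-10]); g=im.max(2).astype(float)[v-10:v+11,u-10:u+11]
print(g[2:12,4:20].astype(int)); T=np.clip((215-g)/205,0,1); K=((g<75)|(g>180)); yy,xx=np.mgrid[:21,:21]; K&=(yy>3)&(yy<14)
best=None
for a in range(50,110,10):
    r=minimize(lambda p:(((rend("scene",p[:3]*[.001,.001,.1],p[3]*.001,o)-T)*K)**2).sum(),[c0[0]*1e3,c0[1]*1e3,np.radians(a)*10,5],method="Nelder-Mead",options=dict(maxiter=250))
    if best is None or r.fun<best.fun: best=r
print("reader frame",Rot.from_euler('z',-RY,degrees=True).apply([*best.x[:2],0]-RO*1e3),"yaw",np.degrees(best.x[2]*.1),best.x[3],best.fun)
E
```

```text
shift mm in tool now [-15.3  -2.4  23.4]
turn deg [ 0.02 -0.   -0.09] shift after turn [-15.3  -2.4  23.4]
q deg [-11.8  40.2 -16.8  36.2  59.9 -93.6] F [-0.3  0.5 -1.8] t 15.35
[[128 126 126 128 131 132 134 138 147  88  85  85  85  87  91  24]
 [127 128 127 130 132 134 137 146 143  89  86  85  85  88  92  23]
 [127 129 131 131 137 139 143 151 128  90  86  86  86  88  92  25]
 [130 130 133 136 138 142 147 156 131  92  81  90  86  88  90  27]
 [129 132 134 134 153 164 171 180 116  74  55  73  88  89  92  20]
 [132 145 183 176 198 208 172 160  62  13   6  18  82  85  91   4]
 [152 192 229 222 222 231  75   0   8   6  74 158 140  77  88   6]
 [204 223 216 215 218 227  89  16  67 107 181 242 213 115  83   4]
 [221 221 215 213 215 222 192 150 173 198 230 225 231 199  71   5]
 [168 215 220 216 215 217 222 226 225 223 221 220 230 211  55   5]]
reader frame [-26.2855986   -1.24480588   0.        ] yaw 90.18508631645638 5.16971630347598 18.22634199403012
```

```bash
python3 - <<'E'
from h import *
from scipy.optimize import minimize
im=cv2.imread("pics/s6full.png")
def rend(n,q,w,o,N=21):
    c=q[:2]; d=np.array([np.cos(q[2]),np.sin(q[2])]); e=np.array([-d[1],d[0]])
    h=cv2.convexHull(np.array([px(n,[*(c+d*a+e*b),z])-o for a in(0,.017) for b in(-w/2,w/2) for z in(.114,.118)]).astype(np.float32))
    m=np.zeros((N*8,N*8),np.uint8); cv2.fillPoly(m,[np.round((h+.5)*128-8).astype(np.int32)],255,shift=4)
    return cv2.resize(m,(N,N),interpolation=cv2.INTER_AREA)/255.
c0=rd(-.027,0,.114); u,v=map(int,px("scene",c0)); o=np.array([u-10,v-10]); g=im.max(2).astype(float)[v-10:v+11,u-10:u+11]
T=np.clip((215-g)/205,0,1); K=((g<70)|(g>180)); yy,xx=np.mgrid[:21,:21]; K&=(yy>3)&(yy<14)&(xx<18)
T[(yy<8)&(g>76)]=0
best=None
for a in range(50,110,10):
    r=minimize(lambda p:(((rend("scene",p[:3]*[.001,.001,.1],p[3]*.001,o)-T)*K)**2).sum(),[c0[0]*1e3,c0[1]*1e3,np.radians(a)*10,5],method="Nelder-Mead",options=dict(maxiter=250))
    if best is None or r.fun<best.fun: best=r
print("reader frame",Rot.from_euler('z',-RY,degrees=True).apply([*best.x[:2],0]-RO*1e3),"yaw",np.degrees(best.x[2]*.1),best.x[3],best.fun)
E
```

```text
reader frame [-24.02869246   3.30787608   0.        ] yaw 61.153799409473386 4.974792957656186 0.1783741987305939
```

```bash
python3 - <<'E'
from h import *
im=robot.get_image('top'); cv2.imwrite('pics/t7full.png',im)
u,v=map(int,px('top',rd(-.027,0,.114))); print(u,v)
a=cv2.resize(im[v-16:v+17,u-16:u+17],(396,396),interpolation=cv2.INTER_CUBIC)
# model overlay-free; right panel: scene
s=cv2.imread('pics/s6full.png'); U,V=map(int,px('scene',rd(-.027,0,.114))); print(U,V)
b=cv2.resize(s[V-16:V+17,U-16:U+17],(396,396),interpolation=cv2.INTER_CUBIC)
cv2.imwrite('pics/m.png',np.hstack([a,b]))
for n,o in(("top",(u-16,v-16)),("scene",(U-16,V-16))):
  for c in((-.027,0),(-.024,.0),(-.027,.003)):
    print(n,c,[(12*(px(n,rd(c[0]+r*np.cos(t),c[1]+r*np.sin(t),.118))-o+.5)).round(0).tolist() for r,t in((0,0),(.017,0),(.017,-.25),(.017,.25))])
E
```

```text
237 238
357 201
top (-0.027, 0) [[200.0, 197.0], [110.0, 175.0], [119.0, 154.0], [107.0, 198.0]]
top (-0.024, 0.0) [[184.0, 193.0], [95.0, 171.0], [103.0, 150.0], [91.0, 194.0]]
top (-0.027, 0.003) [[196.0, 212.0], [106.0, 191.0], [115.0, 170.0], [103.0, 213.0]]
scene (-0.027, 0) [[204.0, 181.0], [260.0, 151.0], [274.0, 159.0], [242.0, 144.0]]
scene (-0.024, 0.0) [[214.0, 175.0], [269.0, 146.0], [284.0, 154.0], [252.0, 139.0]]
scene (-0.027, 0.003) [[193.0, 175.0], [248.0, 146.0], [263.0, 154.0], [231.0, 139.0]]
```

View pics/m.png

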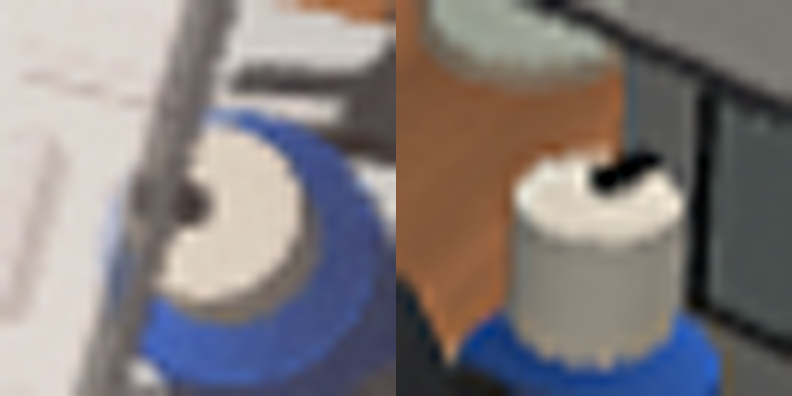

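Top panel: the rib starts at about (205,206) and runs left with slope about 0.27, where 0.24 is ideal. Scene panel: the rib runs from (596,184) to (658,158). The label is within about 4° of square, so I'll trim +3° and move in toward the plate.

Emit:
play_rows --commands '[0, 0, 0, -2.6, 0, -1.5, 1, 0, 0, 0, 0, 0, 0, 1, -2.5, -0.5, 4.3, 0, 0, 0, 1, -2.5, -0.5, 4.3, 0, 0, 0, 1, -2, -0.4, 3.4, 0, 0, 0, 1, 0, 0, 0, 0, 0, 0, 1, 0, 0, 0, 0, 0, 0, 1]'

```text
time_s: 16.15
tcp_pos: [0.5703, 0.1638, 0.0409]
tool_rot: [0.374, -0.574, 0.649, 0.331]
wrist_force: [-0.1, 0.9, -2.3]
width: 0.0525
grip_force: 63.6
```

Emit:
play_rows --commands '[-1, -0.2, 1.7, 0, 0, 0, 1, -1, -0.2, 1.7, 0, 0, 0, 1, 0, 0, 0, 0, 0, 0, 1, 0, 0, 0, 0, 0, 0, 1]'

```text
time_s: 16.55
tcp_pos: [0.5715, 0.1672, 0.0408]
tool_rot: [0.374, -0.574, 0.649, 0.331]
wrist_force: [1.0, 0.5, -1.9]
width: 0.0528
grip_force: 63.6
```

Emit:
play_rows --commands '[-1, -0.2, 1.7, 0, 0, 0, 1, 0, 0, 0, 0, 0, 0, 1, 0, 0, 0, 0, 0, 0, 1]'

```text
time_s: 16.85
tcp_pos: [0.5719, 0.1693, 0.0408]
tool_rot: [0.374, -0.574, 0.649, 0.331]
wrist_force: [0.0, -0.1, -2.5]
width: 0.0523
grip_force: 63.6
```

Emit:
play_rows --commands '[-1, -0.2, 1.7, 0, 0, 0, 1, 0, 0, 0, 0, 0, 0, 1, 0, 0, 0, 0, 0, 0, 1]'

```text
time_s: 17.15
tcp_pos: [0.5724, 0.1712, 0.0409]
tool_rot: [0.374, -0.574, 0.649, 0.331]
wrist_force: [0.0, 0.2, -2.1]
width: 0.0524
grip_force: 63.6
```

Emit:
play_rows --commands '[-1, -0.2, 1.7, 0, 0, 0, 1, 0, 0, 0, 0, 0, 0, 1, 0, 0, 0, 0, 0, 0, 1]'

```text
time_s: 17.45
tcp_pos: [0.5728, 0.1731, 0.0409]
tool_rot: [0.374, -0.574, 0.649, 0.331]
wrist_force: [0.4, 0.1, -2.3]
width: 0.0526
grip_force: 63.6
```

Emit:
play_rows --commands '[-1, -0.2, 1.7, 0, 0, 0, 1, 0, 0, 0, 0, 0, 0, 1, 0, 0, 0, 0, 0, 0, 1]'

```text
time_s: 17.75
tcp_pos: [0.5733, 0.1751, 0.0409]
tool_rot: [0.375, -0.574, 0.649, 0.331]
wrist_force: [0.2, -0.4, -2.1]
width: 0.0526
grip_force: 63.6
```

Emit:
play_rows --commands '[-0.5, -0.1, 0.9, 0, 0, 0, 1, 0, 0, 0, 0, 0, 0, 1, 0, 0, 0, 0, 0, 0, 1]'

```text
time_s: 18.05
tcp_pos: [0.5735, 0.176, 0.0409]
tool_rot: [0.374, -0.574, 0.649, 0.331]
wrist_force: [-0.6, -0.2, -2.9]
width: 0.0527
grip_force: 63.6
```

Emit:
play_rows --commands '[-0.5, -0.1, 0.9, 0, 0, 0, 1, 0, 0, 0, 0, 0, 0, 1]'

```text
time_s: 18.25
tcp_pos: [0.5738, 0.1771, 0.0409]
tool_rot: [0.374, -0.574, 0.649, 0.331]
wrist_force: [0.3, -1.0, -2.0]
width: 0.0526
grip_force: 63.6
```

Emit:
play_rows --commands '[-0.5, -0.1, 0.9, 0, 0, 0, 1, 0, 0, 0, 0, 0, 0, 1]'

```text
time_s: 18.45
tcp_pos: [0.574, 0.178, 0.0409]
tool_rot: [0.374, -0.574, 0.649, 0.331]
wrist_force: [-0.9, -0.7, -1.9]
width: 0.0526
grip_force: 63.7
```

Emit:
play_rows --commands '[-0.5, -0.1, 0.9, 0, 0, 0, 1, 0, 0, 0, 0, 0, 0, 1]'

```text
time_s: 18.65
tcp_pos: [0.5741, 0.1783, 0.0409]
tool_rot: [0.374, -0.573, 0.649, 0.331]
wrist_force: [-3.5, -6.6, 1.4]
width: 0.0527
grip_force: 64.8
```

Emit:
play_rows --commands '[-0.5, -0.1, 0.9, 0, 0, 0, 1, 0, 0, 0, 0, 0, 0, 1]'

```text
time_s: 18.85
tcp_pos: [0.5741, 0.1785, 0.041]
tool_rot: [0.374, -0.573, 0.65, 0.331]
wrist_force: [-5.2, -12.7, 5.3]
width: 0.0528
grip_force: 65.4
```

Hard contact with about 13 N along the reader's x, so the plate is in. I'll hold briefly and ease the bottle down onto the tray.

Emit:
play_rows --commands '[0, 0, 0, 0, 0, 0, 1, 0, 0, 0, 0, 0, 0, 1, 0.6, 0, -0.1, 0, 0, 0, 1, 0, 0, 0, 0, 0, 0, 1]'

```text
time_s: 19.25
tcp_pos: [0.5741, 0.1783, 0.0409]
tool_rot: [0.374, -0.573, 0.65, 0.331]
wrist_force: [-6.3, -12.2, 5.4]
width: 0.0525
grip_force: 65.3
```

Emit:
play_rows --commands '[0.5, 0, 0.2, 0, 0, 0, 1, 0, 0, 0, 0, 0, 0, 1]'

```text
time_s: 19.45
tcp_pos: [0.5742, 0.1783, 0.0408]
tool_rot: [0.375, -0.573, 0.649, 0.332]
wrist_force: [-5.8, -13.1, 6.8]
width: 0.0526
grip_force: 65.3
```

Emit:
play_rows --commands '[0.9, 0, 0.3, 0, 0, 0, 1, 0, 0, 0, 0, 0, 0, 1]'

```text
time_s: 19.65
tcp_pos: [0.5745, 0.1782, 0.0399]
tool_rot: [0.375, -0.573, 0.649, 0.331]
wrist_force: [-5.5, -11.5, 5.3]
width: 0.0527
grip_force: 65.1
```

Emit:
play_rows --commands '[0.7, 0, 0.3, 0, 0, 0, 1, 0, 0, 0, 0, 0, 0, 1]'

```text
time_s: 19.85
tcp_pos: [0.5745, 0.1782, 0.0397]
tool_rot: [0.375, -0.573, 0.649, 0.332]
wrist_force: [-6.9, -11.9, 8.1]
width: 0.0527
grip_force: 65.2
```

Emit:
play_rows --commands '[0, 0, 0, 0, 0, 0, -1, 0, 0, 0, 0, 0, 0, -1, 0, 0, 0, 0, 0, 0, -1, 0, 0, 0, 0, 0, 0, -1, 0, 0, 0, 0, 0, 0, -1, 0, 0, 0, 0, 0, 0, -1]'

```text
time_s: 20.45
tcp_pos: [0.5742, 0.1796, 0.038]
tool_rot: [0.374, -0.574, 0.648, 0.331]
wrist_force: [-0.4, -0.2, 0.3]
width: 0.0849
grip_force: 0.0
```

Emit:
play_rows --commands '[0, 0, -15, 0, 0, 0, -1, 0, 0, -30, 0, 0, 0, -1, 0, 0, -40, 0, 0, 0, -1, 0, 0, -40, 0, 0, 0, -1, 0, 0, -20, 0, 0, 0, -1, 0, 0, 0, 0, 0, 0, -1, 0, 0, 0, 0, 0, 0, -1]'

```text
time_s: 21.15
tcp_pos: [0.5592, 0.0545, 0.1103]
tool_rot: [0.375, -0.574, 0.649, 0.331]
wrist_force: [-0.7, 1.0, -0.4]
width: 0.0855
grip_force: 0.0
```

```bash
python3 - <<'E'
from h import *
im=robot.get_image('scene'); cv2.imwrite('pics/s8full.png',im); t=robot.get_image('top'); cv2.imwrite('pics/t8full.png',t)
go(rd(0,0,.1))
# cap: expected position vs image, via template of s6 cap matched; print shift
s=cv2.imread('pics/s6full.png'); u,v=357,201
T=s[v-4:v+12,u-7:u+8]; r=cv2.matchTemplate(im[180:230,330:400],T,cv2.TM_CCOEFF_NORMED); _,m,_,l=cv2.minMaxLoc(r)
print("cap match",m,(l[0]+330-u+7,l[1]+180-v+4),"predicted for 27mm",px('scene',rd(0,0,.113))-px('scene',rd(-.027,.0,.114)))
# body blue vertical edges (tilt check)
hsv=cv2.cvtColor(im,cv2.COLOR_BGR2HSV); B=((hsv[...,0]>105)&(hsv[...,0]<125)&(hsv[...,1]>150))
U,V=map(int,px('scene',rd(0,0,.04))); B[:, :U-35]=0; B[:,U+35:]=0
for y in range(V-22,V+25,4):
    x=np.flatnonzero(B[y]); print(y,(x.min(),x.max()) if len(x) else None, end="; ")
print("\nmodel", [ (px('scene',rd(0,0,z)).round(1).tolist()) for z in(.005,.04,.075,.113)])
g=im.max(2); cu,cv_=map(int,px('scene',rd(0,0,.115))); print(g[cv_-7:cv_+7,cu-11:cu+12])
E
```

```text
shift mm in tool now [-42.9  -0.2  94.2]
q deg [ -21.3   39.9   -3.7   69.7   57.  -117.1] F [-0.5 -0.   0.3] t 21.25
cap match 0.8989928364753723 (8, -4) predicted for 27mm [ 7.27336673 -3.59771956]
200 None; 204 None; 208 (np.int64(357), np.int64(373)); 212 (np.int64(355), np.int64(375)); 216 (np.int64(355), np.int64(375)); 220 (np.int64(356), np.int64(374)); 224 (np.int64(355), np.int64(374)); 228 (np.int64(354), np.int64(374)); 232 (np.int64(354), np.int64(373)); 236 (np.int64(356), np.int64(370)); 240 None; 244 None; 
model [[362.6, 234.2], [363.3, 222.7], [364.0, 210.8], [364.7, 197.4]]
[[154 155 155 148 154 138 111  62  53  40  42  67  97 110 122 126 127 124
  124 122 122 123 122]
 [134 133 131 119 117 121 121  82  81  66  61  47  37  54  90 111 122 127
  125 124 124 122 123]
 [122 122 120 118 124 129 126  84  87  87  88  74  62  45  37  57  91 112
  119 128 125 125 125]
 [124 125 126 123 133 135 140  84  85  83  82  85  88  44  33  42  41  57
   82 108 114 124 126]
 [126 127 131 132 133 138 145  85  79  75  73  89  93  44  19  37  33  38
   36  46  69  98 110]
 [127 130 133 1
[... 158 characters left out ...]
141  54  63  54  40]
 [135 136 139 145 147 150 137 187 225 219 219 223  53  10   2  74 162 205
  211  98  72  75  61]
 [139 142 144 149 151 151 160 228 219 215 214 220 158 148 142 175 235 228
  230 185  64  77  80]
 [142 144 149 151 151 149 134 215 223 215 214 217 223 227 229 224 221 220
  226 225  71  74  80]
 [146 150 151 150 147 148  96 167 200 213 220 218 219 219 219 219 219 223
  217 172  80  73  78]
 [149 151 150 147 148 151  97 108 130 175 196 196 203 202 205 208 202 193
  184 122  66  76  78]
 [150 147 147 146 149 149 102 117 124 125 127 143 158 161 161 166 149 126
  132 138  70  76  77]
 [147 144 145 147 146 147 105 119 127 132 135 137 138 139 138 138 135 135
  136 134  69  76  78]]
```

```bash
python3 -c "
from workcell import robot
print(robot.sign_off())"
```

```text
the job is handed in; nothing more can be done
None
```

I stood the bottle upright on the tray under the hood, label toward the window (a few degrees off square at my last estimate). I pressed it about 13 N against the stop plate until it met a hard stop, then let go and handed the job in. I judged the plate fully in from that hard stop and the bottle's position, not from seeing it, and the hand-in returned no verdict.

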